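# Hang the little picket gate on its pintles

## Task

Two white picket panels stand in wooden racks. Take the one with the two brass hinge eyes and hang it on the display gate frame: lower both eyes at once over the two upright steel pintles on the post until they are fully down on their seats, then let go. Leave the plain panel without eyes standing in its rack.

Things in the scene. Friction and masses are not known exactly. Their poses are not given: they have to be found in the camera images.
- gate_leaf: White picket panel 130 wide, 173 high, 16 thick (mm) with two brass eyes (rings 22 inside, 30 outside, 12 high) on one edge. Origin on the eyes' axis at the lower eye's underside; upper eye's underside at z=100. z up; panel lies along -y from y=-18 to -148, x=-8 to 8, z=-25 to 148. Grip the solid top rail (z=112 to 148) across x at its middle, y=-83. 0.16 kg. Starts upright in either rack.
- gate_frame: Fixed: brown board 80x245x14 mm and white post (24 square, 193 high, at y=+44 mm; fence stub beyond) with two upright steel pintles. Origin on the table under the pintles' axis; +y towards the post, board from y=-150 to 95. Seats' tops (28 wide, 10 thick, on arms from the post) at z=52 and 152. Hung, the leaf's origin is at (0, 0, 52), its panel along -y (free to swing, 1.5 mm play at the eyes).
- upper_seat (a point): Top of the upper pintle's seat, 100 mm over the lower one. Each pintle is 26 mm high: 19 mm across at the foot, tapering to a 3 mm tip. The lower eye cannot pass this seat from above: bring the leaf in level from the open end (-y) or front (-x), raised 30 to 65 mm over its hung height (eyes above their pintles, lower eye still below this seat), then lower it.
- plain_panel: The other white picket panel, same size (130x173x16 mm), without eyes; leave it standing. Origin: middle of its underside, y along its width, z up. Each panel stands in a fixed wooden rack (50x110 mm, 35 high; slot 20 wide, 25 deep, floor at z=10, open at top and ends): lift straight up over 30 mm to clear it. Which rack holds which panel changes.
Things that resemble listed ones, but are neither listed nor needed, are in the scene too. What is shaped like the plain_panel but green is not meant.

How it is judged:
By the outcome, as a careful person would: the job done as asked, in the order asked, and still so for the second after the job is handed in, with the robot touching nothing.
It also fails if it takes over 45 s, if anything falls off the work surface, if the arm or the gripper's body presses on something with over 40 N, if the wrist force passes 120 N, or if a joint passes its speed limit or range.

## Robot

A 6-joint arm with a two-finger parallel gripper is mounted at the origin on the work surface; the furniture and walls round the work are solid. World frame = base frame: x ahead of the robot, y to its left, z up, the work surface at z = 0. Lengths are in m, angles in rad, forces in N, time in s.
With the tool pointing down it reaches from about 0.15 to 0.775 m from the base axis. Payload 6.1 kg.
Tool frame: the origin (TCP) lies at the very end of the fingers, on their centre line; the grasp point (between the pads) lies 19 mm behind it; y points along the fingers, x is the direction in which the jaws open and shut, and the axes are right-handed (so a half turn about y gives the same grasp; the last joint's range is limited). The gripper opens to 85 mm and grips with 20 to 120 N. Pads are 22 mm wide; open, the fingers measure 114 mm over their backs; the gripper's body (76 mm by 85 mm) begins 54 mm behind the grasp point. The pads swing forward as they close: fully open they stand 13 mm farther back than shut.
Start: joints at [1.206, 0.126, -0.04, 1.405, 0, 1.571], TCP at [0.187, 0.49, 0.231] pointing down, gripper open.
Joint ranges: [-2.72, 2.72], [-0.95, 1.95], [-1.27, 1.35], [-1.78, 2.02], [-1.46, 1.47], [-3.14, 3.14]. Speed limits (rad/s): [2.39, 2.39, 3.01, 3.14, 3.14, 3.14].

## Interface

Orientations are given as a rotation vector (axis times angle).
In Python, from plant import robot gives the robot as it stands.
- The arm moves only by the tool send_rows, never from a script. Its argument "deltas" is a list of rows, each an object with "claw": the opening in per cent of the stroke, from 0 (shut) to 100 (fully open); "travel": the shift along the world's x, y, z in m, a list of three; "yaw": the turn about the world's z in degrees. In form: [{"claw": claw, "travel": [dx, dy, dz], "yaw": yaw}, ...]. A call has 1 to 8 rows; each row is the pose to reach, as a shift and turn from the pose commanded when the call began; what a row does not reach only later rows make up. A row lasts 1/8 s, in which the tool goes at most 62.5 mm and 10.7 degrees, less where a joint would pass 70% of its speed; a pose out of reach is approached as far as the arm can. A call with a gripper value outside its range is refused whole. The fingers move at their own pace and stop on an object; the grip force is fixed at half the most. Time passes only in rows, so rows that repeat a pose let the fingers close. It gives the time, the measured TCP pose, the force and the opening at its end, in the units of the state.
- robot.get_obs(): the state, without advancing time (a new reading comes with each control period).
- robot.capture(name): name is "side" or "top"; returns (picture, depth): 420x560x3 uint8, red, green, blue; 420x560 float32, m along the optical axis (not along the pixel's ray), 0 where there is no reading.
- robot.camera_model(name): a dict with "fov_y" (degrees; the focal length in pixels is half the picture's height over the tangent of half this angle, whatever the lens; pixels are square), "cx", "cy" (the principal point, pixels), "rvec" (rotation vector, rad) and "tvec" (3), from world to camera coordinates, as OpenCV has them. Camera axes: x right, y down, z forward; pixel columns grow to the right and rows downward; lengths in m; the calibration is good to about 2 mm. A picture is of the moment at which its call begins. camera_model takes no time and is no camera call.
- robot.finish_job(): hands the job in, once; it reports no verdict.
Trained networks look in the newest picture that a camera, given by its name, has taken for a name from the list of things; names that differ only in an ending like _2 or _b are one class to them, and where a whole thing is asked for, a point or a joint stands for the part that bears it (a point fixed in the world has none). Each returns a list of dicts, best first, with "p" (0 to 1); they miss things now and then, are a little off and sometimes report something else, mostly with a low value. They report only what shows in the picture. A call takes as long as a camera call. They do not tell look-alikes from the thing itself.
- robot.silhouettes(camera, name): "mask" (420x560 bool, what is visible of it) and "rect" ([left, top, right, bottom] in pixels, round what is visible of it).
- robot.tip_of(camera, name): "at" ([column, row] in pixels: a listed point, or the origin of a listed thing).
The state is a dict: "clock": time; "q": joint angles; "qd": joint speeds; "tau": joint torques, N m; "ee_pos": TCP position; "tcp_rot": TCP orientation; "contact_force": force on the tool from outside, world axes, zero at the start; "ft_torque": the same for the moment, N m; "width": finger opening in m.
Only numpy, scipy, OpenCV 4.12 (cv2) and the standard library are available. Lean on these libraries where they do the work, as an engineer would, in place of code of your own. Each camera call takes 0.05 s, during which the arm holds its last target. There are 200 camera calls.

## Working session

There is one attempt and no reset: what is moved stays moved. The work goes in short steps, Python scripts to look and compute and a tool call to move; the robot and the scene stay as the last step left them, time stands still between calls to the robot, and variables do not carry over. Pictures are saved under pics/ and viewed, about 8 in all and at most 12, crops included, and the job is handed in when it is done.

Besides the shell and the picture viewer there is one more tool, called as a command line: name --argument value ..., lists and objects as JSON in quotes. send_rows: Moves the arm, as the interface text tells. Its arguments: {"type":"object","properties":{"deltas":{"type":"array"}},"required":["deltas"]}

```bash
mkdir -p pics
cat > h.py <<'E'
import numpy as np, cv2
from plant import robot
def cam(n):
    m=robot.camera_model(n); f=210/np.tan(np.radians(m["fov_y"])/2)
    K=np.array([[f,0,m["cx"]],[0,f,m["cy"]],[0,0,1.]])
    R=cv2.Rodrigues(np.array(m["rvec"],float))[0]; return K,R,np.array(m["tvec"],float)
def cloud(n,depth):
    K,R,t=cam(n); v,u=np.mgrid[:420,:560]
    p=np.stack([(u-K[0,2])/K[0,0]*depth,(v-K[1,2])/K[1,1]*depth,depth],-1)
    w=(p-t)@R; w[depth<=0]=np.nan; return w
def proj(n,P):
    K,R,t=cam(n); c=np.atleast_2d(P)@R.T+t; c=c@K.T; return c[:,:2]/c[:,2:]
def save(name,img,scale=1): cv2.imwrite("pics/"+name,cv2.resize(img[...,::-1],None,fx=scale,fy=scale,interpolation=cv2.INTER_CUBIC))
E
python3 - <<'E'
from h import *
for n in("side","top"):
    print(n,robot.camera_model(n))
    p,d=robot.capture(n); np.savez(f"pics/{n}0.npz",p=p,d=d); save(f"{n}0.png",p)
    w=cloud(n,d)
    for k in("gate_leaf","plain_panel","gate_frame"):
        for s in robot.silhouettes(n,k): 
            q=w[s["mask"]]; q=q[~np.isnan(q[:,0])]
            print(k,round(s["p"],2),s["rect"],np.round(np.median(q,0),3) if len(q) else '')
    for k in("gate_leaf","upper_seat","gate_frame","plain_panel"):
        print(k,[(round(s["p"],2),np.round(s["at"],1)) for s in robot.tip_of(n,k)])
print(robot.get_obs())
E
```

```text
side {'fov_y': 42.809148531312616, 'cx': 281.15107514491837, 'cy': 207.94300384026525, 'rvec': array([ 1.95863545, -0.59536688,  0.40817099]), 'tvec': array([-0.46587163,  0.17794228,  0.96214318])}
gate_leaf 0.7 [230.9, 188.7, 298.3, 285.1] [ 0.41  -0.188  0.112]
plain_panel 0.81 [334.7, 215.2, 387.8, 316.7] [ 0.491 -0.345  0.106]
plain_panel 0.73 [320.0, 171.9, 375.1, 250.1] [ 0.583 -0.176  0.128]
gate_frame 0.96 [200.2, 137.2, 247.0, 242.8] [0.477 0.131 0.054]
gate_leaf [(0.72, array([241.2, 253.3]))]
upper_seat [(0.61, array([229.4, 158.7]))]
gate_frame [(0.94, array([231.4, 217.2]))]
plain_panel [(0.88, array([342. , 258.4])), (0.76, array([355.6, 311.5]))]
top {'fov_y': 52.7446603944164, 'cx': 280.87554378094944, 'cy': 204.92084274239255, 'rvec': array([ 1.78013176, -2.40545701,  0.26675826]), 'tvec': array([0.07670753, 0.50950251, 0.88450268])}
gate_leaf 0.6 [303.3, 203.8, 382.4, 254.5] [ 0.408 -0.171  0.174]
plain_panel 0.93 [290.8, 123.3, 354.0, 179.7] [ 0.582 -0.189  0.126]
plain_panel 0.74 [373.1, 134.1, 430.2, 208.7] [ 0.494 -0.336  0.116]
gate_frame 0.82 [156.6, 206.1, 2
[... 192 characters left out ...]
4, 186.5])), (0.74, array([322.3, 168. ]))]
{'clock': 0.8, 'q': array([ 1.20600447e+00,  1.25800217e-01, -3.95860846e-02,  1.40534171e+00,
       -2.18996177e-05,  1.57081821e+00]), 'qd': array([-5.05511349e-04,  7.15226021e-05,  1.34451447e-03, -1.74327823e-03,
        2.29838276e-03, -1.24640869e-03]), 'tau': array([-9.22263030e-05, -4.35644639e+01,  3.53068578e+01,  9.17378675e-04,
        5.21549157e-05,  9.92628230e-06]), 'ee_pos': array([0.18730805, 0.49046661, 0.23130079]), 'tcp_rot': array([-1.35996757, -0.9364567 ,  0.93634328]), 'contact_force': array([ 0.37094599, -0.64492169, -0.31723826]), 'ft_torque': array([-0.0081621 , -0.00545817,  0.01561968]), 'width': 0.08545712548578194}
```

View pics/side0.png

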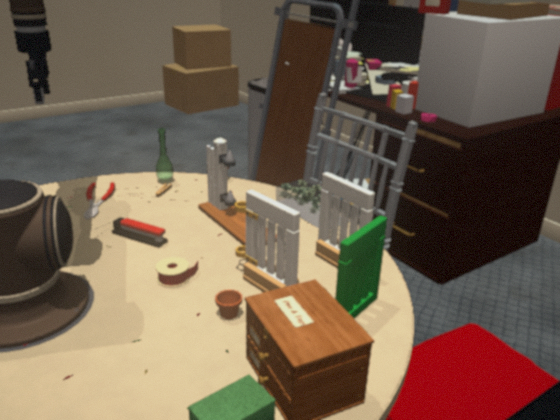

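View pics/top0.png

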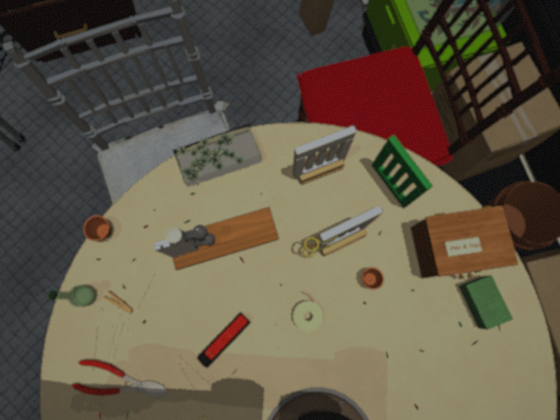

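Run:
```python
from h import *
a=np.load("pics/side0.npz")["p"][120:330,180:400]; b=np.load("pics/top0.npz")["p"][110:280,150:440]
cv2.imwrite("pics/crops.png",np.hstack([cv2.resize(x[...,::-1],(400,int(400*x.shape[0]/x.shape[1])) )[:230] if 0 else cv2.resize(x[...,::-1],(400,400)) for x in(a,b)]))
```

```text
(no output)
```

View pics/crops.png

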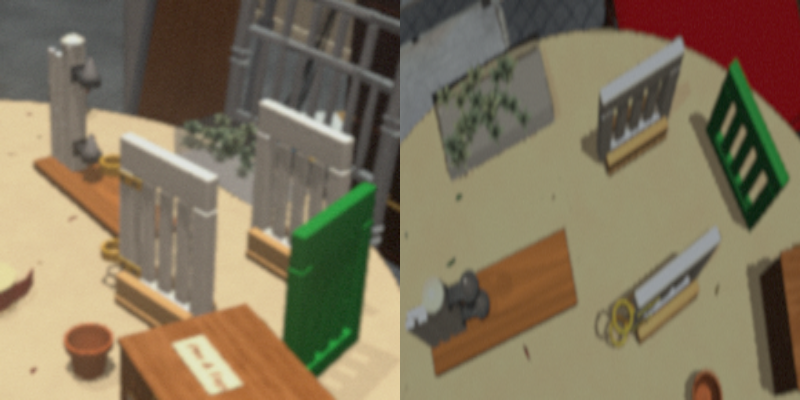

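The two crops show three candidate panels:
- The white panel with two brass eyes is at side (272,238) and top (350,230). This is the leaf.
- The plain white panel is at side (347,210) and top (325,150).
- The green look-alike is at side (361,265) and top (402,172).

I choose the one with the eyes. The frame's post and pintles are at side (225,170) and top (200,238). Its board runs to the right, and the leaf's eyes point towards the post.

Run:
```python
from h import *
W={n:cloud(n,np.load(f"pics/{n}0.npz")["d"]) for n in("side","top")}
P={n:np.load(f"pics/{n}0.npz")["p"] for n in W}
def rect(q,l):
    (c,s,a)=cv2.minAreaRect((q[:,:2]*1000).astype(np.float32)); print(l,len(q),np.round(c,1),np.round(s,1),round(a,1),'zmed',np.round(np.nanmedian(q[:,2]),4))
for n in W:
    w=W[n].reshape(-1,3); c=P[n].reshape(-1,3).astype(int)
    near=(abs(w[:,0]-.41)<.11)&(abs(w[:,1]+.18)<.11)
    white=(c.max(1)-c.min(1)<45)
    m=near&(w[:,2]>.174)&(w[:,2]<.2); rect(w[m],n+' leaf top')
    m=near&white&(w[:,2]>.06)&(w[:,2]<.19); q=w[m]
    # direction by PCA
    mu=np.median(q[:,:2],0); u,s,v=np.linalg.svd(q[:,:2]-mu,full_matrices=False); print(' pca',v[0],np.degrees(np.arctan2(v[0,1],v[0,0])),mu,s/np.sqrt(len(q)))
    b=(c[:,0]-c[:,2]>60)&near&(w[:,2]>.03)&(w[:,2]<.2)
    q=w[b]; print(' brass z hist',np.histogram(q[:,2],np.arange(.03,.2,.01)))
    for lo,hi in((.035,.06),(.12,.16)):
        k=q[(q[:,2]>lo)&(q[:,2]<hi)]; 
        if len(k): rect(k,' eye?')
    nf=(w[:,0]>.33)&(w[:,0]<.62)&(w[:,1]>-.07)&(w[:,1]<.28)
    m=nf&(abs(w[:,2]-.014)<.005)&(c[:,0]-c[:,2]>40)&(c[:,0]<190); rect(w[m],n+' board')
    for lo,hi in((.04,.056),(.056,.09),(.145,.156),(.156,.185),(.187,.205)):
        m=nf&(w[:,2]>lo)&(w[:,2]<hi); 
        if m.sum()>3: rect(w[m],f'{n} frame {lo}-{hi}')
    tip=robot.tip_of(n,"upper_seat") if 0 else None
# triangulate upper seat, leaf origin
def tri(a,b):
    (K,R,t),(K2,R2,t2)=cam("side"),cam("top")
    X=cv2.triangulatePoints(K@np.c_[R,t],K2@np.c_[R2,t2],np.array(a,float)[:,None],np.array(b,float)[:,None]); return (X[:3]/X[3]).ravel()
print('seat',tri((229.4,158.7),(201.7,231.1)),'frame',tri((231.4,217.2),(215.1,242.4)),'leaf',tri((241.2,253.3),(308.9,248.4)))
```

```text
side leaf top 528 [ 411.3 -187.7] [ 19.2 132.1] 8.7 zmed 0.1832
 pca [ 0.15751861 -0.98751602] -80.93710309164348 [ 0.40985351 -0.19369969] [0.0405975  0.00393193]
 brass z hist (array([427, 130,   6,   0,   0,   0,   0,   0,   0,   0,  19, 126,   4,
         0,   0,   0]), array([0.03, 0.04, 0.05, 0.06, 0.07, 0.08, 0.09, 0.1 , 0.11, 0.12, 0.13,
       0.14, 0.15, 0.16, 0.17, 0.18, 0.19]))
 eye? 442 [ 356.9 -175.7] [140.3 152.3] 12.6 zmed 0.038
 eye? 149 [ 392.9 -121.6] [69.8 24.7] 79.4 zmed 0.145
side board 867 [483.9  70.9] [ 76.3 241.3] 0.5 zmed 0.016
side frame 0.04-0.056 174 [487.4 138.1] [108.1  29.2] 88.8 zmed 0.0507
side frame 0.056-0.09 324 [487.  138.1] [ 26.1 101.4] 4.6 zmed 0.0709
side frame 0.145-0.156 153 [486.3 135.4] [107.3  28.9] 89.8 zmed 0.1516
side frame 0.156-0.185 256 [486.4 139.1] [ 24.9 101.9] 2.6 zmed 0.1665
side frame 0.187-0.205 54 [485.5 139.5] [20.7 27.2] 46.3 zmed 0.1911
top leaf top 578 [ 411.3 -185. ] [ 16.6 129.3] 9.1 zmed 0.1826
 pca [ 0.15383491 -0.98809656] -81.15076890784168 [ 0.4094314  -0.18289478] [0.03994797 0.00517805]
 brass z hist (array([240,  42,   2,   0,   0,   1,   0,   0,   0,   0,   5,  85,   2,
         0,   0,   0]), array([0.03, 0.04, 0.05, 0.06, 0.07, 0.08, 0.09, 0.1 , 0.11, 0.12, 0.13,
       0.14, 0.15, 0.16, 0.17, 0.18, 0.19]))
 eye? 154 [ 355.8 -165.5] [155.3 105.8] 87.5 zmed 0.0372
 eye? 92 [ 398.2 -103.9] [27.2 29.5] 46.2 zmed 0.1465
top board 2749 [486.6  72.6] [ 80.5 245.1] 0.2 zmed 0.0138
top frame 0.04-0.056 168 [486.8 138.3] [104.   27.2] 89.4 zmed 0.0515
top frame 0.056-0.09 164 [484.3 140.8] [ 20.3 100.2] 5.0 zmed 0.0694
top frame 0.145-0.156 266 [483.1 138.8] [ 27.9 105.2] 5.8 zmed 0.1509
top frame 0.156-0.185 208 [486.2 141. ] [99.5 28.9] 87.5 zmed 0.1643
top frame 0.187-0.205 139 [486.1 143.8] [25.3 25.9] 30.6 zmed 0.1897
seat [0.48338638 0.09335079 0.1595988 ] frame [0.48255365 0.08990223 0.01252593] leaf [ 0.39777213 -0.10561095  0.03912884]
```

Run:
```python
from h import *
R=cv2.Rodrigues(robot.get_obs()["tcp_rot"])[0]; print(R.round(3)); print(np.degrees(np.arctan2(R[1,0],R[0,0])))
```

```text
[[ 0.357  0.    -0.934]
 [ 0.934  0.     0.357]
 [ 0.    -1.    -0.   ]]
69.09771222543856
```

send_rows --deltas '[{"claw": 100,"travel": [0.019,-0.056,0.01],"yaw": -5},{"claw": 100,"travel": [0.037,-0.113,0.02],"yaw": -10},{"claw": 100,"travel": [0.056,-0.169,0.03],"yaw": -15},{"claw": 100,"travel": [0.075,-0.225,0.03],"yaw": -20},{"claw": 100,"travel": [0.093,-0.282,0.03],"yaw": -25},{"claw": 100,"travel": [0.112,-0.338,0.03],"yaw": -30},{"claw": 100,"travel": [0.131,-0.395,0.03],"yaw": -35},{"claw": 100,"travel": [0.149,-0.451,0.03],"yaw": -40}]'

```text
clock: 1.8
ee_pos: [0.3365, 0.0376, 0.2617]
tcp_rot: [-1.534, -0.397, 0.395]
contact_force: [0.6, 0.4, 0.3]
width: 0.0853
```

send_rows --deltas '[{"claw": 100,"travel": [0.019,-0.056,0],"yaw": -5},{"claw": 100,"travel": [0.038,-0.113,0],"yaw": -10},{"claw": 100,"travel": [0.056,-0.169,0],"yaw": -15},{"claw": 100,"travel": [0.075,-0.2255,0],"yaw": -20},{"claw": 100,"travel": [0.075,-0.2255,0],"yaw": -20}]'

```text
clock: 2.42
ee_pos: [0.4119, -0.1893, 0.2603]
tcp_rot: [-1.567, -0.119, 0.121]
contact_force: [-0.2, 1.0, -1.0]
width: 0.0854
```

Run:
```python
from h import *
o=robot.get_obs(); print(o["ee_pos"],o["tcp_rot"])
R=cv2.Rodrigues(o["tcp_rot"])[0]; print(np.degrees(np.arctan2(R[1,0],R[0,0])))
a,d=robot.capture("side"); b,e=robot.capture("top")
w=cloud("side",d).reshape(-1,3); m=(abs(w[:,0]-.41)<.05)&(abs(w[:,1]+.186)<.09)&(w[:,2]>.176)&(w[:,2]<.19)
print(cv2.minAreaRect((w[m,:2]*1000).astype(np.float32)))
cv2.imwrite("pics/c1.png",np.hstack([cv2.resize(a[100:310,180:390,::-1],(400,400)),cv2.resize(b[120:290,240:410,::-1],(400,400))]))
```

```text
[ 0.41187231 -0.18932849  0.2603473 ] [-1.56732935 -0.1193926   0.12112667]
8.77478789441741
((411.093017578125, -185.73165893554688), (19.33411407470703, 132.21749877929688), 8.59481430053711)
```

View pics/c1.png

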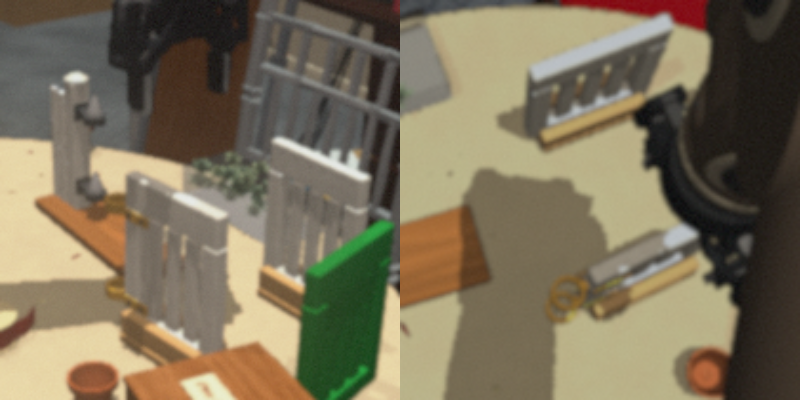

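The open gripper stands above the eyed panel, straddling its top rail, at the right of each crop's panel (side crop about (175,70)). I descend and grip.

send_rows --deltas '[{"claw": 100,"travel": [0,0,-0.04],"yaw": 0},{"claw": 100,"travel": [0,0,-0.08],"yaw": 0},{"claw": 100,"travel": [0,0,-0.105],"yaw": 0},{"claw": 100,"travel": [0,0,-0.115],"yaw": 0},{"claw": 100,"travel": [0,0,-0.115],"yaw": 0}]'

```text
clock: 3.15
ee_pos: [0.4112, -0.1852, 0.1466]
tcp_rot: [-1.567, -0.126, 0.126]
contact_force: [0.4, -1.2, 1.2]
width: 0.0854
```

send_rows --deltas '[{"claw": 0,"travel": [0,0,0],"yaw": 0},{"claw": 0,"travel": [0,0,0],"yaw": 0},{"claw": 0,"travel": [0,0,0],"yaw": 0},{"claw": 0,"travel": [0,0,0],"yaw": 0},{"claw": 0,"travel": [0,0,0],"yaw": 0},{"claw": 0,"travel": [0,0,0],"yaw": 0}]'

```text
clock: 3.9
ee_pos: [0.4115, -0.1863, 0.1467]
tcp_rot: [-1.568, -0.125, 0.124]
contact_force: [-0.7, -1.1, 2.9]
width: 0.0153
```

send_rows --deltas '[{"claw": 0,"travel": [0,0,0.01],"yaw": 0},{"claw": 0,"travel": [0,0,0.025],"yaw": 0},{"claw": 0,"travel": [0,0,0.045],"yaw": 0},{"claw": 0,"travel": [0,0,0.06],"yaw": 0},{"claw": 0,"travel": [0,0,0.065],"yaw": 0},{"claw": 0,"travel": [0,0,0.065],"yaw": 0}]'

```text
clock: 4.65
ee_pos: [0.4114, -0.1861, 0.2114]
tcp_rot: [-1.567, -0.125, 0.125]
contact_force: [-0.3, 0.3, -1.5]
width: 0.0156
```

send_rows --deltas '[{"claw": 0,"travel": [0.01,0.01,0],"yaw": -1},{"claw": 0,"travel": [0.025,0.03,0],"yaw": -3},{"claw": 0,"travel": [0.045,0.055,0],"yaw": -5},{"claw": 0,"travel": [0.06,0.08,0],"yaw": -7},{"claw": 0,"travel": [0.072,0.1,0],"yaw": -8.5},{"claw": 0,"travel": [0.075,0.113,0],"yaw": -9},{"claw": 0,"travel": [0.075,0.113,0],"yaw": -9}]'

```text
clock: 5.52
ee_pos: [0.4859, -0.0726, 0.2108]
tcp_rot: [-1.571, -0.002, 0.004]
contact_force: [0.6, 0.2, -2.6]
width: 0.0153
```

Run:
```python
from h import *
o=robot.get_obs(); R=cv2.Rodrigues(o["tcp_rot"])[0]; print(o["ee_pos"],np.degrees(np.arctan2(R[1,0],R[0,0])))
I={}
for n in("side","top"):
    p,d=robot.capture(n); I[n]=p; w=cloud(n,d).reshape(-1,3); c=p.reshape(-1,3).astype(int)
    def rect(m,l):
        if m.sum()>5: print(n,l,m.sum(),cv2.minAreaRect((w[m,:2]*1000).astype(np.float32)))
    near=(abs(w[:,0]-.486)<.06)&(w[:,1]>-.19)&(w[:,1]<.05)
    brass=c[:,0]-c[:,2]>55
    rect(near&(w[:,1]>-.03)&(w[:,1]<.04)&brass&(w[:,2]>.19)&(w[:,2]<.225),'upper eye')
    rect(near&(w[:,1]>-.03)&(w[:,1]<.04)&brass&(w[:,2]>.09)&(w[:,2]<.125),'lower eye')
    rect(near&(abs(w[:,0]-.486)<.03)&(w[:,2]>.243)&(w[:,2]<.253),'top rail')
    m=near&(w[:,2]>.085)&(w[:,2]<.24)&(abs(w[:,0]-.486)<.03); q=w[m]; print(' panel z range',np.percentile(q[:,2],[1,99]),len(q))
    nf=(abs(w[:,0]-.486)<.03)&(w[:,1]>.05)&(w[:,1]<.124)
    for lo,hi in((.17,.182),(.07,.082)): rect(nf&(w[:,2]>lo)&(w[:,2]<hi),f'pintle {lo}')
a,b=I["side"],I["top"]
cv2.imwrite("pics/c2.png",np.hstack([cv2.resize(a[90:300,170:380,::-1],(400,400)),cv2.resize(b[160:310,160:310,::-1],(400,400))]))
```

```text
[ 0.48589904 -0.07256438  0.2107914 ] 0.19005155957140962
side upper eye 54 ((478.1128234863281, 1.8146286010742188), (50.920066833496094, 17.44454002380371), 70.15718841552734)
side lower eye 73 ((477.927001953125, 2.0052642822265625), (54.5839958190918, 19.51986312866211), 70.29487609863281)
side top rail 223 ((491.2168884277344, -100.17801666259766), (42.708534240722656, 74.39208984375), 14.463134765625)
 panel z range [0.08702217 0.23847713] 3057
side pintle 0.17 22 ((486.59912109375, 98.52903747558594), (9.516124725341797, 10.808059692382812), 30.15705680847168)
side pintle 0.07 21 ((486.21697998046875, 96.81997680664062), (13.784008026123047, 10.769073486328125), 6.560247898101807)
top upper eye 73 ((486.4999694824219, 15.50299072265625), (18.699142456054688, 28.133926391601562), 74.16238403320312)
top lower eye 26 ((486.8353576660156, 19.68027687072754), (9.720829010009766, 27.357601165771484), 78.3009033203125)
 panel z range [0.10719028 0.21419091] 104
top pintle 0.17 21 ((486.18597412109375, 99.58357238769531), (7.097643852233887, 8.250825881958008), 73.5233154296875)
top pintle 0.07 16 ((485.3916015625, 99.13297271728516), (6.811853885650635, 7.622692584991455), 26.196285247802734)
```

View pics/c2.png

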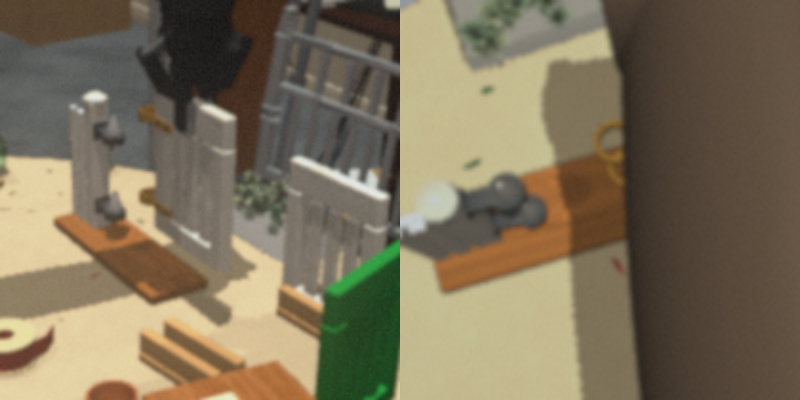

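The leaf hangs upright and level in the jaws, with its eyes at side crop (155,118) and (155,200), level with the pintles at (110,130) and (110,207). I bring it in along +y, then check before lowering.

send_rows --deltas '[{"claw": 0,"travel": [0,0.015,0],"yaw": 0},{"claw": 0,"travel": [0,0.035,0],"yaw": 0},{"claw": 0,"travel": [0,0.055,0],"yaw": 0},{"claw": 0,"travel": [0,0.075,0],"yaw": 0},{"claw": 0,"travel": [0,0.086,0],"yaw": 0},{"claw": 0,"travel": [0,0.089,0],"yaw": 0},{"claw": 0,"travel": [0,0.089,0],"yaw": 0},{"claw": 0,"travel": [0,0.089,0],"yaw": 0}]'

```text
clock: 6.62
ee_pos: [0.4863, 0.0155, 0.2113]
tcp_rot: [-1.571, -0.001, 0.001]
contact_force: [0.6, 0.1, -2.2]
width: 0.0152
```

Run:
```python
from h import *
o=robot.get_obs(); R=cv2.Rodrigues(o["tcp_rot"])[0]; print(o["ee_pos"],np.degrees(np.arctan2(R[1,0],R[0,0])),o["contact_force"])
I={}
for n in("side","top"):
    p,d=robot.capture(n); I[n]=p; w=cloud(n,d).reshape(-1,3); c=p.reshape(-1,3).astype(int)
    for k in("gate_leaf","upper_seat"): print(n,k,[(round(s["p"],2),np.round(s["at"],1)) for s in robot.tip_of(n,k)])
    print(n,proj(n,[[.486,.099,.1],[.486,.099,.152]]).round(1).tolist())
    brass=(c[:,0]-c[:,2]>45)&(abs(w[:,0]-.486)<.03)&(w[:,1]>.07)&(w[:,1]<.13)
    for lo,hi in((.195,.22),(.095,.12)):
        m=brass&(w[:,2]>lo)&(w[:,2]<hi)
        if m.sum()>5: print(n,lo,m.sum(),w[m].min(0).round(4),w[m].max(0).round(4))
a,b=I["side"],I["top"]
cv2.imwrite("pics/c3.png",np.hstack([cv2.resize(a[120:240,180:300,::-1],(400,400),interpolation=2),cv2.resize(b[190:290,160:260,::-1],(400,400),interpolation=2)]))
```

```text
[0.48628413 0.01548354 0.21127576] 0.0596211215443338 [ 0.64305637  0.09679886 -2.15097238]
side gate_leaf [(0.6, array([228.4, 180.2]))]
side upper_seat [(0.64, array([230.8, 159.3]))]
side [[229.3, 181.9], [228.9, 160.9]]
side 0.195 50 [0.4716 0.0713 0.2033] [0.4923 0.1131 0.2149]
side 0.095 58 [0.4726 0.0727 0.1022] [0.4939 0.1131 0.1147]
top gate_leaf []
top upper_seat []
top [[204.2, 234.8], [199.4, 230.8]]
```

View pics/c3.png

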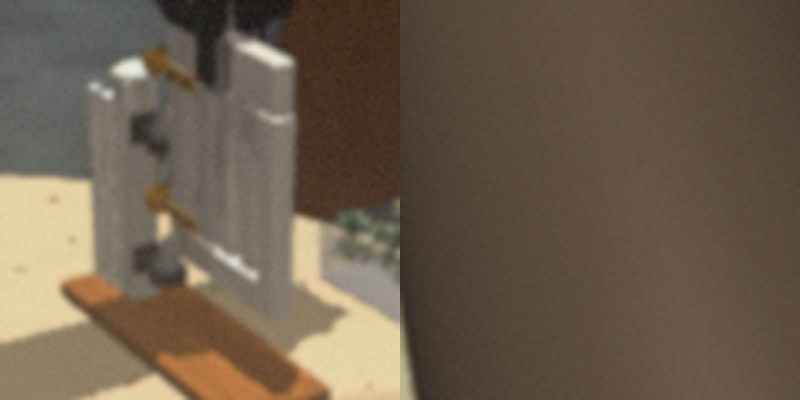

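The eyes sit directly above their pintles in the side crop: (158,60) over (150,130), and (158,198) over (160,262). Both the x and y estimates agree within 1–2 mm, so I lower gently.

send_rows --deltas '[{"claw": 0,"travel": [0,0,-0.008],"yaw": 0},{"claw": 0,"travel": [0,0,-0.016],"yaw": 0},{"claw": 0,"travel": [0,0,-0.024],"yaw": 0},{"claw": 0,"travel": [0,0,-0.03],"yaw": 0},{"claw": 0,"travel": [0,0,-0.036],"yaw": 0},{"claw": 0,"travel": [0,0,-0.038],"yaw": 0},{"claw": 0,"travel": [0,0,-0.038],"yaw": 0}]'

```text
clock: 7.8
ee_pos: [0.4863, 0.016, 0.1733]
tcp_rot: [-1.571, -0.001, 0.001]
contact_force: [-0.4, 0.1, -1.8]
width: 0.0152
```

send_rows --deltas '[{"claw": 0,"travel": [0,0,-0.003],"yaw": 0},{"claw": 0,"travel": [0,0,-0.006],"yaw": 0},{"claw": 0,"travel": [0,0,-0.008],"yaw": 0},{"claw": 0,"travel": [0,0,-0.009],"yaw": 0},{"claw": 0,"travel": [0,0,-0.009],"yaw": 0}]'

```text
clock: 8.43
ee_pos: [0.4863, 0.0159, 0.1642]
tcp_rot: [-1.571, -0.001, 0.001]
contact_force: [0.6, -0.9, -1.2]
width: 0.0153
```

Run:
```python
from h import *
o=robot.get_obs(); print(o["ee_pos"],o["contact_force"],o["ft_torque"])
p,d=robot.capture("side"); w=cloud("side",d).reshape(-1,3); c=p.reshape(-1,3).astype(int)
brass=(c[:,0]-c[:,2]>45)&(abs(w[:,0]-.486)<.03)&(w[:,1]>.07)&(w[:,1]<.13)
for lo,hi in((.145,.18),(.045,.08)):
    m=brass&(w[:,2]>lo)&(w[:,2]<hi); print(m.sum(),w[m].min(0).round(4),w[m].max(0).round(4))
save("c4.png",p[120:260,180:320],4)
```

```text
[0.4862573  0.01592934 0.16423858] [ 0.60516686 -0.89424931 -1.18333722] [-0.02477754 -0.05105892  0.00509284]
44 [0.4721 0.0706 0.156 ] [0.4835 0.1089 0.1676]
48 [0.4717 0.0707 0.0526] [0.4854 0.1092 0.0791]
```

View pics/c4.png

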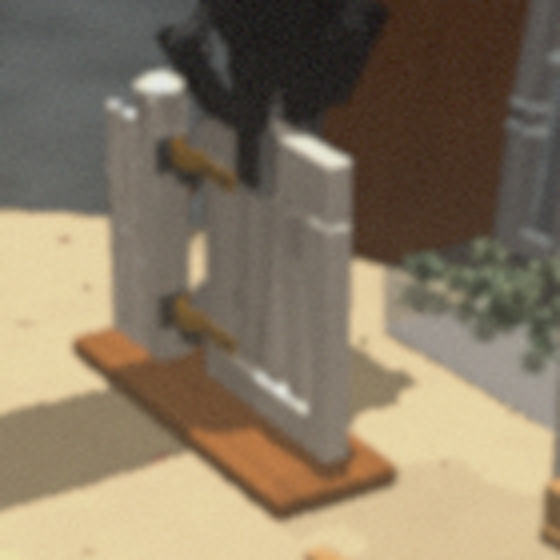

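Both eyes are threaded over the pintles, at crop (185,155) and (185,315), and almost seated. I go down the last millimetres until contact.

send_rows --deltas '[{"claw": 0,"travel": [0,0,-0.001],"yaw": 0},{"claw": 0,"travel": [0,0,-0.0015],"yaw": 0},{"claw": 0,"travel": [0,0,-0.0015],"yaw": 0}]'

```text
clock: 8.85
ee_pos: [0.4865, 0.0158, 0.1634]
tcp_rot: [-1.571, -0.002, 0.001]
contact_force: [-1.0, -1.9, 4.5]
width: 0.0148
```

The force rose by about 6 N, so the leaf is seated. I release and withdraw upwards.

send_rows --deltas '[{"claw": 30,"travel": [0,0,0],"yaw": 0},{"claw": 50,"travel": [0,0,0],"yaw": 0},{"claw": 80,"travel": [0,0,0],"yaw": 0},{"claw": 80,"travel": [0,0,0],"yaw": 0},{"claw": 80,"travel": [0,0,0.02],"yaw": 0},{"claw": 80,"travel": [0,0,0.05],"yaw": 0},{"claw": 80,"travel": [0,0,0.09],"yaw": 0},{"claw": 80,"travel": [0,0,0.12],"yaw": 0}]'

```text
clock: 9.85
ee_pos: [0.4865, 0.0159, 0.2844]
tcp_rot: [-1.571, -0.002, 0.0]
contact_force: [0.4, -0.4, -0.3]
width: 0.0681
```

send_rows --deltas '[{"claw": 80,"travel": [-0.03,0,0.02],"yaw": 0},{"claw": 80,"travel": [-0.07,0,0.04],"yaw": 0},{"claw": 80,"travel": [-0.11,0,0.04],"yaw": 0},{"claw": 80,"travel": [-0.15,0,0.04],"yaw": 0},{"claw": 80,"travel": [-0.17,0,0.04],"yaw": 0},{"claw": 80,"travel": [-0.17,0,0.04],"yaw": 0}]'

```text
clock: 10.6
ee_pos: [0.3159, 0.016, 0.3233]
tcp_rot: [-1.571, -0.003, 0.0]
contact_force: [0.1, -0.1, 0.9]
width: 0.0685
```

Run:
```python
from h import *
I={}
for n in("side","top"):
    p,d=robot.capture(n); I[n]=p; w=cloud(n,d).reshape(-1,3); c=p.reshape(-1,3).astype(int)
    brass=(c[:,0]-c[:,2]>45)&(abs(w[:,0]-.486)<.03)&(w[:,1]>.07)&(w[:,1]<.13)
    for lo,hi in((.145,.19),(.045,.08)):
        m=brass&(w[:,2]>lo)&(w[:,2]<hi)
        if m.sum(): print(n,m.sum(),w[m].min(0).round(4),w[m].max(0).round(4))
    m=(abs(w[:,0]-.486)<.08)&(w[:,1]>-.08)&(w[:,1]<.08)&(w[:,2]>.18)&(w[:,2]<.22); 
    if m.sum()>9: print(n,'rail',cv2.minAreaRect((w[m,:2]*1000).astype(np.float32)),np.percentile(w[m,2],[50,95]))
print(robot.get_obs()["ee_pos"],robot.get_obs()["contact_force"])
cv2.imwrite("pics/c5.png",np.hstack([cv2.resize(I["side"][120:330,180:390,::-1],(400,400),interpolation=2),cv2.resize(I["top"][110:290,150:330,::-1],(400,400),interpolation=2)]))
```

```text
side 56 [0.4723 0.0735 0.1527] [0.4869 0.128  0.1679]
side 71 [0.4723 0.0703 0.0476] [0.4965 0.1289 0.0798]
side rail ((486.378173828125, 11.467609405517578), (130.43963623046875, 17.635467529296875), 89.90379333496094) [0.19401682 0.20118334]
[0.31718621 0.01597948 0.32272534] [-0.43967327  0.58390442  0.0251882 ]
```

View pics/c5.png

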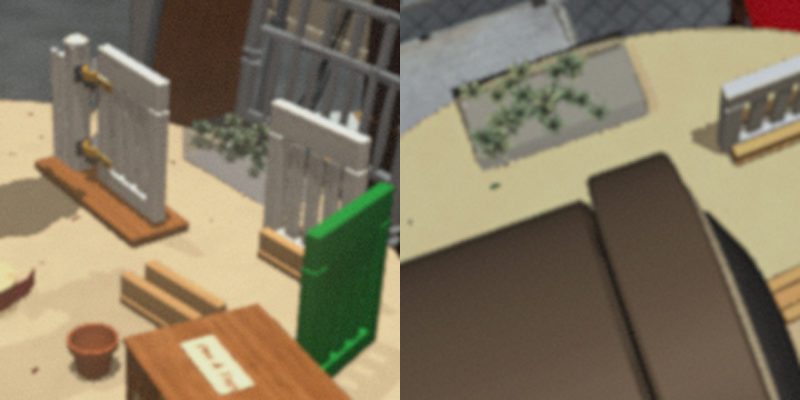

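The leaf hangs on both pintles, with its eyes at side crop (95,77) and (95,152) and its rail top at about 0.200 m. That matches the seated height of 52 + 148 mm. The plain panel still stands in its rack at (315,160), and the arm is clear.

```bash
python3 -c "
from plant import robot
print(robot.finish_job(), robot.get_obs()['clock'])"
```

```text
the job is handed in; nothing more can be done
the job is handed in; nothing more can be done
```

The gate leaf is hanging on both pintles, released, and the job is handed in. I gripped the eyed panel by the middle of its top rail, lifted it 65 mm out of its rack and turned it 9° in line with the frame. Then I brought it in level from the open end, lowered both eyes until they touched the seats, let go and drew the arm clear.

- **Seating:** contact showed as a force change of about 6 N. In the last side picture the rail's top is at about 0.201 m (0.200 m expected), and the panel is in line with the board to about 0.1°.
- **Other panel:** the plain panel still stands in its rack.
- **Time:** the clock read about 10.7 s at the end, against the 45 s limit.
- **Not confirmed:** the arm blocked the top camera's view of the frame, so the final seating check rests on the side camera and the force reading. No check failed or disagreed.

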